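# Right the fallen jar, free the sagging bolt and hold the guard gate ajar

## Robot

A 6-joint arm with a two-finger parallel gripper is mounted at the origin on a cart in front of the work surface, level with it; the furniture and walls round the work are solid. World frame = base frame: x ahead of the robot, y to its left, z up, the work surface at z = 0. Lengths are in m, angles in rad, forces in N, time in s.
With the tool pointing down it reaches from about 0.35 to 0.95 m from the base axis. Payload 17.4 kg.
Tool frame: the origin (TCP) lies on the centre line of the jaws, within the pads' length; the fingertips stand 14 mm ahead of it and the grasp point (between the pads) lies 5 mm behind it; z points along the fingers, y is the line along which they close (so a half turn about z gives the same grasp; the last joint's range is limited). The gripper opens to 93 mm and grips with 3 to 60 N. Pads are 15 mm wide; open, the fingers measure 128 mm over their backs; the gripper's body (75 mm by 188 mm) begins 65 mm behind the grasp point.
Start: joints at [1.109, 0.116, 1.442, -0, 1.584, -0.038], TCP at [0.278, 0.615, 0.233] pointing down, gripper open.
Joint ranges: [-2.83, 2.83], [-0.83, 2.19], [0.07, 2.5], [-1.14, 4.28], [0.01, 3], [-2.97, 2.97]. Speed limits (rad/s): [1.89, 1.89, 2.22, 3.14, 3.14, 3.14].

## Interface

Orientations are given as a unit quaternion [w, x, y, z].
In Python, from workcell import bot gives the robot as it stands.
- The arm moves only by the shell command python3 -m inch 'ROWS' [FORCE]. ROWS is JSON, a list of rows, each a list of 7 numbers: the shift along the world's x, y, z in mm, then the turn, a rotation vector about the world's x, y, z in degrees, then the closure, from -1 (fully open) to 1 (shut). In form: [[x, y, z, rx, ry, rz, fingers], ...]. A call has 1 to 20 rows; each row is the pose to reach, as a shift and turn from the pose commanded when the call began; what a row does not reach only later rows make up. A row lasts 1/12 s, in which the tool goes at most 41.7 mm and 7.16 degrees, less where a joint would pass 70% of its speed; a pose out of reach is approached as far as the arm can. A call with a gripper value outside its range is refused whole. The fingers move at their own pace and stop on an object; FORCE is the grip in N (left out, the last holds). Time passes only in rows, so rows that repeat a pose let the fingers close. It gives the time, the measured TCP pose, the force, the opening and the grip force at its end, in the units of the state.
- bot.get_obs(): the state, without advancing time (a new reading comes with each control period).
- bot.camera(name): name is "scene" or "top" or "wrist"; returns (picture, depth): 480x640x3 uint8, blue, green, red; 480x640 float32, m along the optical axis (not along the pixel's ray), 0 where there is no reading.
- bot.calibration(name): a dict with "vfov" (degrees; the focal length in pixels is half the picture's height over the tangent of half this angle, whatever the lens; pixels are square), "cx", "cy" (the principal point, pixels), "rvec" (rotation vector, rad) and "tvec" (3), from world to camera coordinates, as OpenCV has them; the wrist camera has in their place "T_tool_cam" (4x4, takes a point from camera to tool coordinates, whose origin is the TCP and whose axes are the flange's). Camera axes: x right, y down, z forward; pixel columns grow to the right and rows downward; lengths in m; the calibration is good to about 2 mm. The wrist camera is an equidistant fisheye: a pixel r from the principal point sees the ray r / f radians off the axis. A picture is of the moment at which its call begins: read the wrist's pose just before it. calibration takes no time and is no camera call.
- bot.close_job(): hands the job in; it is judged then, once.
The state is a dict: "time": time; "qpos": joint angles; "dq": joint speeds; "effort": joint torques, N m; "eef_pos": TCP position; "eef_rot": TCP orientation; "contact_force": force on the tool from outside, world axes, zero at the start; "moment": the same for the moment, N m; "gripper_width": finger opening in m; "gripper_force": force on a finger pad.
Only numpy, scipy, OpenCV 4.12 (cv2) and the standard library are available. Lean on these libraries where they do the work, as an engineer would, in place of code of your own. Each camera call takes 0.05 s, during which the arm holds its last target. There are 200 camera calls.

## Task

Stand the white jar that has toppled in front of the small yellow guard gate upright on the round cork coaster, cap up, and let go of it. Then free the gate's barrel bolt without forcing it: it sags behind the bent-up lip of its keeper, so lift the red knob a little while you slide it away from the keeper until the bolt is fully drawn. Swing the gate about 20 degrees open towards the robot and, because a spring pulls it shut, finish while still holding it there, still and ajar, with the gripper; do not shift the tape roll, the blue wick reel or the small grease jar.

Things in the scene. Friction and masses are not known exactly. Their poses are not given: they have to be found in the camera images.
- jar_c (a point): centre of the loose white jar, a solid cylinder 42 mm in diameter and 89 mm long, about 0.11 kg (varies), lying on its side in front of the gate with the cap towards the robot and somewhat to the left, its base about 35 to 40 mm in front of the gate plane (draw it back a little before raising it: bolt and keeper stand out up to 40 mm from the gate). Origin at the middle of its axis, half its length from either end; z axis runs along the jar from base to cap.
- jar: the same jar (origin at the centre of its base, z axis from base to cap).
- coaster_top (a point): centre of the upper face of a cork disc 84 mm in diameter and 4 mm thick, fixed flat on the bench to the right; z up.
- guard: fixed guard frame: two aluminium posts 24 mm square and 166 mm tall, 260 mm apart, with the yellow gate between them. Origin on the bench midway between the posts in the plane of the shut gate; -x faces the robot, +y runs along the shut gate from the hinge post to the lock post with the keeper, z up.
- keeper: bent steel keeper on the front of the lock post (frame as the guard's). Its bent-up lip stands across the bolt's path, 122 mm along +y of the guard's origin, top edge 112 mm above the bench; the hooked end of the sagging bolt hangs 6 mm below that edge on the far side. Fixed.
- gate_hinge (a point): point on the bench under the gate's upright hinge axis (z up); the gate runs from here 224 mm towards the lock post and is 14 mm thick, its top 150 mm above the bench. This point's axes turn with the gate: y along the gate away from the hinge, -x its front.
- gate (a joint): opening angle of the gate in rad: 0 shut, grows as it swings towards the robot (counterclockwise from above), stops at 1.0. A closing spring of about 0.25 to 0.4 N m always pulls it shut; locked until the bolt is drawn about 30 mm.
- leaf: the yellow gate leaf with its clear panel, carrying the bolt (origin and axes as gate_hinge).
- knob (a point): centre of the grip of the red bolt knob: upright round knob 20 mm in diameter, 44 mm tall (this point is half-way up), free all round for a grasp from above, on a stem on the bolt. With bolt home and gate shut it is 20 mm in front of the gate plane, 172 mm from the hinge axis and 176 mm above the bench. The knob does not turn on the bolt; its axes are those of the gate.
- bolt: the steel barrel bolt with its knob and hooked end, about 0.14 kg to lift, in two worn tall guides on the gate front.
- bolt_draw (a joint): how far the bolt is slid out of the keeper, along the gate towards the hinge, in m: 0 home, 0.05 fully drawn (stop). Friction about 1 N; stays where it is left. With the bolt sagging the hooked end meets the keeper's lip after about 12 mm.
- bolt_lift (a joint): how far the bolt is lifted in its guides, in m: 0 sagging on them, 0.014 the upper stop. At least 7 mm lift is needed until it is drawn 29 mm; about 10 mm is comfortable. It drops by its weight when let go.
- tape_c (a point): loose roll of black tape, 73 mm across, 19 mm tall; point at its centre. Bystander.
- wick_c (a point): loose blue reel of solder wick, 42 mm across, 12 mm tall; point at its centre. Bystander.
- grease_c (a point): loose small jar with black cap, 38 mm across, 31 mm tall; point at its centre. Bystander.
Things that resemble listed ones, but are neither listed nor needed, are in the scene too. There is more than one size of the jar; the job needs the larger.

How it is judged:
On the way, in this order (a step that is already met when the one before it is completed fails the run):
1. the jar stands upright on the coaster, let go (horizontal distance between jar_c and coaster_top below 0.028 m and angle between jar_c's own z axis and vertical below 0.12 rad and height (world z) of jar_c below 0.056 m and contact force between the fingers and jar below 0.1 N and linear speed of jar below 0.03 m/s), for 0.3 s.
2. the bolt, lifted over the keeper's lip, is drawn (value of joint bolt_draw above 0.038 m), for 0.1 s.
At the end, for the whole second after the job is handed in: Gate held still between 0.21 and 0.49 rad open (12 to 28 degrees) by the gripper's fingers (over 0.5 N on the leaf or its bolt), bolt drawn over 36 mm, jar free, upright within 0.12 rad, its axis within 28 mm of the coaster's centre (horizontal distance between jar_c and coaster_top below 0.028 m and angle between jar_c's own z axis and vertical below 0.12 rad and height (world z) of jar_c below 0.056 m and contact force between the fingers and jar below 0.1 N and value of joint gate between 0.21 and 0.49 rad and velocity of joint gate between -0.1 and 0.1 rad/s and value of joint bolt_draw above 0.036 m and contact force between the fingers and leaf above 0.5 N and contact force between jar and leaf below 0.1 N); the arm keeps its last pose, push and grip.
It fails at once if the bolt is forced against its keeper (over 30 N) (contact force between bolt and keeper above 30 N).
It fails at once if the tape roll, wick reel or grease jar is shifted by more than 30 mm (distance of any of tape_c, wick_c, grease_c from where it was at the start of the episode above 0.03 m).
It also fails if it takes over 72 s, if anything falls off the work surface, if the arm or the gripper's body presses on something with over 40 N, if the wrist force passes 120 N, or if a joint passes its speed limit or range.

## Working session

There is one attempt and no reset: what is moved stays moved. The work goes in short steps, Python scripts to look and compute and a shell command to move; the robot and the scene stay as the last step left them, time stands still between calls to the robot, and variables do not carry over. Pictures are saved under pics/ and viewed, at most 10 in all, crops included, and the job is handed in when it is done.

```bash
mkdir -p pics; cat > h.py <<'E'
import numpy as np,cv2
from workcell import bot
def grab(n,tag):
    o=bot.get_obs(); p,d=bot.camera(n); cv2.imwrite(f'pics/{tag}.png',p); np.savez(f'pics/{tag}.npz',d=d,pos=o['eef_pos'],rot=o['eef_rot']); return p,d
def world(n,d,u,v,z=None):
    c=bot.calibration(n); f=240/np.tan(np.radians(c['vfov'])/2)
    R=cv2.Rodrigues(np.array(c['rvec'],float))[0]; t=np.array(c['tvec'],float).ravel()
    r=np.stack([(np.asarray(u,float)-c['cx'])/f,(np.asarray(v,float)-c['cy'])/f,np.ones_like(np.asarray(u,float))],-1)
    C=-R.T@t
    if z is None: return (r*d[np.asarray(v,int),np.asarray(u,int)][...,None])@R+C
    w=r@R; return C+w*((z-C[2])/w[...,2])[...,None]
def proj(n,P):
    c=bot.calibration(n); f=240/np.tan(np.radians(c['vfov'])/2)
    return cv2.projectPoints(np.asarray(P,float).reshape(-1,3),np.array(c['rvec'],float),np.array(c['tvec'],float),np.array([[f,0,c['cx']],[0,f,c['cy']],[0,0,1.]]),None)[0][:,0]
E
python3 - <<'E'
from h import *
for n in('scene','top'): grab(n,n); print(bot.calibration(n))
o=bot.get_obs();print(o)
E
```

```text
{'vfov': 47.35622416518283, 'cx': 321.76774281092315, 'cy': 240.919889542466, 'rvec': array([ 1.27279852, -2.06023645,  1.07866462]), 'tvec': array([0.22953578, 0.31983465, 1.16111556])}
{'vfov': 57.12072818755298, 'cx': 311.53508143641164, 'cy': 239.25962739414064, 'rvec': array([ 2.13066302, -2.15028265,  0.1487211 ]), 'tvec': array([0.0428641 , 0.42989926, 1.1735023 ])}
{'time': 0.1, 'qpos': array([ 1.10922186e+00,  1.16429925e-01,  1.44221945e+00,  1.41829044e-05,
        1.58400240e+00, -3.78065607e-02]), 'dq': array([ 0.00039507, -0.00219381, -0.0003055 , -0.00012205,  0.0016965 ,
       -0.00146928]), 'effort': array([ 1.61670956e-03, -7.22887516e+01, -6.23863006e+01,  7.81142735e-02,
        2.29066308e-02, -2.56282249e-05]), 'eef_pos': array([0.27748762, 0.61513001, 0.23197143]), 'eef_rot': array([-1.37727325e-04,  2.10301977e-01,  9.77636332e-01, -5.11385207e-04]), 'contact_force': array([ 0.08346116, -0.29443436,  0.15616674]), 'moment': array([ 0.00135243, -0.03015628,  0.01343493]), 'gripper_force': 0.0, 'gripper_width': 0.09267476469060247}
```

View pics/scene.png

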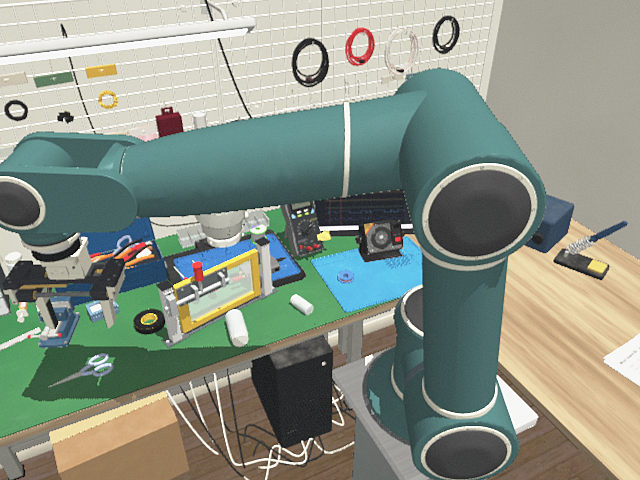

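View pics/top.png

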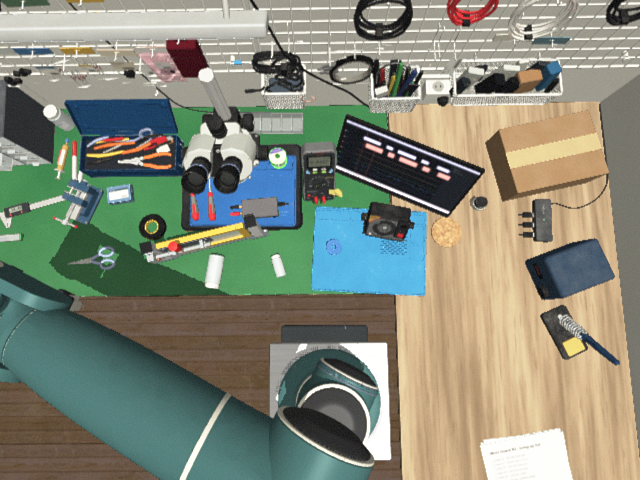

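```bash
python3 - <<'E'
from h import *
p=cv2.imread('pics/top.png')
a=cv2.resize(p[200:300,130:300],(800,470),interpolation=cv2.INTER_CUBIC)
b=cv2.resize(p[190:270,420:500],(376,376),interpolation=cv2.INTER_CUBIC)
o=np.zeros((600,800,3),np.uint8); o[:470]=a
o[470:,:]=cv2.resize(p[190:270,400:500][15:65],(800,400))[:130] if 0 else 0
b=cv2.resize(p[205:260,420:475],(130,130),interpolation=cv2.INTER_CUBIC); o[470:,:130]=b
cv2.imwrite('pics/crop1.png',o)
d=np.load('pics/top.npz')['d']
for u,v in[(214,270),(278,265),(447,232),(400,150),(430,300),(240,285),(333,246),(152,226),(479,202),(278,157),(173,246),(150,258),(262,226),(280,285)]: print(u,v,world('top',d,u,v).round(3))
# coaster mask
hsv=cv2.cvtColor(p,cv2.COLOR_BGR2HSV); print(p[232,447],p[232,480])
E
```

```text
214 270 [0.348 0.302 0.042]
278 265 [0.361 0.131 0.029]
447 232 [ 0.452 -0.341  0.001]
400 150 [ 0.629 -0.182  0.179]
430 300 [ 0.263 -0.284  0.   ]
240 285 [ 0.309  0.239 -0.002]
333 246 [ 0.415 -0.021  0.004]
152 226 [0.477 0.49  0.002]
479 202 [ 0.529 -0.424  0.033]
278 157 [0.664 0.131 0.035]
173 246 [0.393 0.364 0.198]
150 258 [0.371 0.438 0.143]
262 226 [0.47  0.176 0.023]
280 285 [0.308 0.127 0.002]
[140 203 243] [148 190 220]
```

View pics/crop1.png

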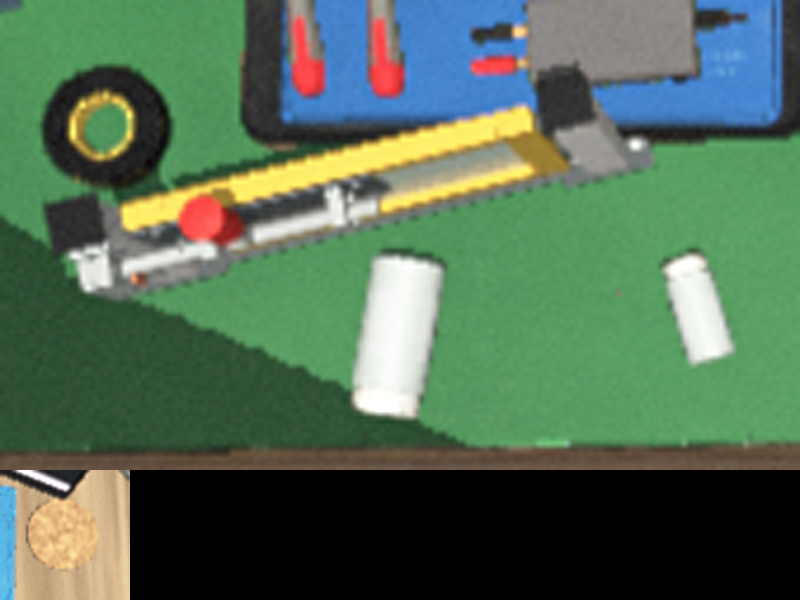

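```bash
python3 - <<'E'
from h import *
p=cv2.imread('pics/top.png'); d=np.load('pics/top.npz')['d']
V,U=np.mgrid[0:480,0:640]; W=world('top',d,U,V)
m=(W[...,2]>.030)&(W[...,2]<.05)&(abs(W[...,0]-.348)<.07)&(abs(W[...,1]-.302)<.05)&(V>250)&(U>195)&(U<235)&(p.min(-1)>120)
P=W[m]; c=P[:,:2].mean(0); w,v=np.linalg.eigh(np.cov((P[:,:2]-c).T)); a=v[:,1]; s=(P[:,:2]-c)@a
print(len(P),c,a,np.degrees(np.arctan2(a[1],a[0])),s.min(),s.max(),c+a*(s.max()+s.min())/2,P[:,2].max())
L=world('top',d,145.9,247.2,.166);H=world('top',d,250.1,220.2,.166);print('posts',L,H,np.linalg.norm(L-H),(L+H)/2)
yy=(L-H)/np.linalg.norm(L-H);print('yaw of gate y',np.degrees(np.arctan2(-yy[0],yy[1])))
# knob
hsv=cv2.cvtColor(p,cv2.COLOR_BGR2HSV)
k=((hsv[...,0]<8)|(hsv[...,0]>172))&(hsv[...,1]>150)&(abs(U-175)<12)&(abs(V-246)<12)&(W[...,2]>.193);print('knob',W[k].mean(0),k.sum())
# coaster
f=p.astype(int); k=(f[...,2]>225)&(f[...,2]-f[...,0]>85)&(abs(U-447)<22)&(abs(V-232)<22)
cc=cv2.minEnclosingCircle(np.argwhere(k)[:,::-1].astype(np.float32)); print(k.sum(),np.argwhere(k).mean(0),cc)
print(world('top',d,*np.argwhere(k).mean(0)[::-1],.004), world('top',d,62/130*55+420,64/130*55+205,.004))
E
```

```text
440 [0.3456649  0.30502738] [-0.98731218  0.15879122] 170.86325860222092 -0.04399152109004887 0.0449197859057286 [0.34520666 0.30510108] 0.04714707805611118
posts [0.39480541 0.44033603 0.166     ] [0.45894364 0.18766168 0.166     ] 0.2606876195898449 [0.42687452 0.31399885 0.166     ]
yaw of gate y 14.242995831198764
knob [0.39074944 0.3606726  0.21194368] 69
558 [231.82795699 446.72759857] ((446.3085021972656, 231.41488647460938), 15.045122146606445)
[ 0.4517194  -0.33914983  0.004     ] [ 0.45102794 -0.33772677  0.004     ]
```

Jar candidates: the big jar at top (214,270) and a smaller one at (278,265). I choose the big one, which lies in front of the gate. The coaster is at (447,232), the knob at (173,246). The posts come out 261 mm apart, which matches the description.

```bash
cat >> h.py <<'E'
from scipy.spatial.transform import Rotation as Ro
def ro(q): return Ro.from_quat([q[1],q[2],q[3],q[0]])
def delta(pos,Rt):
    "shift mm and rotvec deg from present pose"
    o=bot.get_obs(); return ((np.array(pos)-o['eef_pos'])*1e3).round(1),np.degrees((Rt*ro(o['eef_rot']).inv()).as_rotvec()).round(1)
def tool(app,ynear):
    z=np.array(app,float);z/=np.linalg.norm(z);y=np.array(ynear,float);y-=z*(y@z);y/=np.linalg.norm(y)
    return Ro.from_matrix(np.stack([np.cross(y,z),y,z],1))
E
python3 - <<'E'
from h import *
d=np.load('pics/top.npz')['d']
V,U=np.mgrid[0:480,0:640]; W=world('top',d,U,V)
m=(abs(U-390)<26)&(abs(V-225)<25)&(W[...,2]>.02);print('gadget',W[m].min(0),W[m].max(0))
T=tool([.698,-.112,-.707],[.159,.987,0]); print(delta([.2685,.317,.12],T))
E
```

```text
gadget [ 0.25276209 -0.23489119  0.03191951] [0.52066647 0.02887355 1.22435125]
(array([  -9. , -298.1, -112. ]), array([-12.9, -43.2,  14.4]))
```

```bash
python3 -m inch '[[-9,-100,0,-4,-14,5,-1],[-9,-200,0,-8,-28,10,-1],[-9,-298,0,-12.9,-43.2,14.4,-1],[-9,-298,-60,-12.9,-43.2,14.4,-1],[-9,-298,-112,-12.9,-43.2,14.4,-1],[-9,-298,-112,-12.9,-43.2,14.4,-1],[-9,-298,-112,-12.9,-43.2,14.4,-1],[-9,-298,-112,-12.9,-43.2,14.4,-1],[-9,-298,-112,-12.9,-43.2,14.4,-1],[-9,-298,-112,-12.9,-43.2,14.4,-1],[-9,-298,-112,-12.9,-43.2,14.4,-1],[-9,-298,-112,-12.9,-43.2,14.4,-1]]' 20
python3 - <<'E'
from h import *
T=tool([.698,-.112,-.707],[.159,.987,0]); print(delta([.2685,.317,.12],T)); print(bot.get_obs()['qpos'].round(2))
print(delta([.3385,.306,.0205],T))
grab('wrist','w1');grab('top','t1');print(bot.calibration('wrist'))
E
```

```text
time: 1.1
eef_pos: [0.269, 0.3185, 0.1222]
eef_rot: [0.381, 0.074, 0.921, -0.029]
contact_force: [-0.9, 0.7, 0.6]
gripper_width: 0.0928
gripper_force: 0.0
(array([-0.5, -1.5, -2.2]), array([-0.1, -0. , -0.1]))
[ 1.31 -0.54  2.31 -0.8   1.35  0.08]
(array([  69.5,  -12.5, -101.7]), array([-0.1, -0. , -0.1]))
{'vfov': 65.70646984690485, 'cx': 322.2826098152099, 'cy': 227.23537513235684, 'T_tool_cam': array([[-2.10385233e-05, -9.54821060e-01, -2.97181330e-01,
         8.41559612e-02],
       [ 9.99999834e-01,  1.50851414e-04, -5.55467691e-04,
         1.68002757e-04],
       [ 5.75202473e-04, -2.97181292e-01,  9.54820899e-01,
        -1.50639204e-01],
       [ 0.00000000e+00,  0.00000000e+00,  0.00000000e+00,
         1.00000000e+00]])}
```

View pics/w1.png

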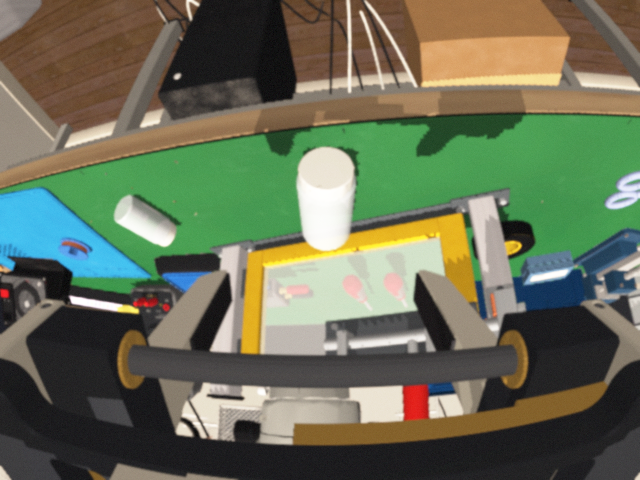

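The wrist view shows the big jar at (327,200), centred between the fingers, with the small jar at (145,222) well clear. Moving in and gripping.

```bash
python3 -m inch '[[23,-5,-33,0,0,0,-1],[46,-8,-66,0,0,0,-1],[60,-11,-88,0,0,0,-1],[70,-12.5,-101,0,0,0,-1],[70,-12.5,-101,0,0,0,-1],[70,-12.5,-101,0,0,0,-1],[70,-12.5,-101,0,0,0,0.2],[70,-12.5,-101,0,0,0,0.5],[70,-12.5,-101,0,0,0,0.5],[70,-12.5,-101,0,0,0,0.5],[70,-12.5,-101,0,0,0,0.5],[70,-12.5,-101,0,0,0,0.5],[70,-12.5,-101,0,0,0,0.5],[70,-12.5,-101,0,0,0,0.5]]' 20; python3 -c "
from h import *
grab('scene','s2')"
```

```text
time: 2.37
eef_pos: [0.3385, 0.3048, 0.0197]
eef_rot: [0.381, 0.073, 0.921, -0.03]
contact_force: [0.5, 0.7, 0.8]
gripper_width: 0.0442
gripper_force: 0.2
```

```bash
python3 -m inch '[[0,0,0,0,0,0,0.8],[0,0,0,0,0,0,0.8],[0,0,0,0,0,0,0.8],[0,0,0,0,0,0,0.8]]' 20;  python3 -m inch '[[-10,0,15,0,0,0,0.8],[-30,0,35,0,0,0,0.8],[-40,0,80,0,0,0,0.8],[-40,0,120,0,0,0,0.8],[-40,0,120,0,0,0,0.8],[-40,0,120,0,0,0,0.8]]'; python3 - <<'E'
from h import *
a=-np.radians(9)
# tool after uprighting: 45deg below horizontal, azimuth 0 ; now app azimuth -9, 45 below => rotate about closing axis by -45 would be: cap up needs 90
o=bot.get_obs(); R=ro(o['eef_rot']); print(R.as_matrix().round(3))
E
```

```text
time: 2.75
eef_pos: [0.3386, 0.3048, 0.0197]
eef_rot: [0.381, 0.073, 0.921, -0.03]
contact_force: [-0.6, 0.6, 0.6]
gripper_width: 0.0421
gripper_force: 20.0
time: 3.25
eef_pos: [0.2988, 0.3057, 0.1421]
eef_rot: [0.382, 0.074, 0.921, -0.028]
contact_force: [0.4, 0.3, -2.8]
gripper_width: 0.0416
gripper_force: 20.0
[[-0.698  0.157  0.699]
 [ 0.115  0.988 -0.107]
 [-0.707  0.005 -0.707]]
```

```bash
python3 -m inch '[[0,0,40,0,0,0,0.8],[0,0,80,7,-1,-7,0.8],[20,-35,120,12,-2,-12,0.8],[40,-70,160,18,-3,-18,0.8],[60,-110,160,24,-4,-24,0.8],[80,-150,160,30,-5,-30,0.8],[80,-150,160,36,-5.5,-36,0.8],[80,-150,160,42,-6.4,-42.4,0.8],[80,-150,160,42,-6.4,-42.4,0.8],[80,-150,160,42,-6.4,-42.4,0.8],[80,-150,160,42,-6.4,-42.4,0.8]]'; python3 -c "
from h import *
print(bot.get_obs()['qpos'].round(2),ro(bot.get_obs()['eef_rot']).as_matrix().round(2))"
```

```text
time: 4.17
eef_pos: [0.3951, 0.1711, 0.2998]
eef_rot: [0.342, 0.529, 0.761, 0.157]
contact_force: [-0.6, -0.1, -1.2]
gripper_width: 0.0417
gripper_force: 20.0
[ 0.72 -0.83  2.18 -0.6   1.3   0.38] [[-0.21  0.7   0.69]
 [ 0.91  0.39 -0.12]
 [-0.35  0.6  -0.72]]
```

```bash
python3 -m inch '[[40,-20,-20,0,0,0,0.8],[50,-50,-20,6,-1,-6,0.8],[50,-80,-20,12,-2,-12,0.8],[50,-110,-20,18,-3,-18,0.8],[50,-140,-20,24,-4,-24,0.8],[50,-180,-20,30,-5,-30,0.8],[50,-210,-20,36,-5.5,-36,0.8],[50,-240,-20,42,-6.4,-42.4,0.8],[50,-240,-20,42,-6.4,-42.4,0.8],[50,-240,-20,42,-6.4,-42.4,0.8],[50,-240,-20,42,-6.4,-42.4,0.8]]'; python3 -c "
from h import *
print(bot.get_obs()['qpos'].round(2))
a=np.radians(5);h=np.array([np.cos(a),np.sin(a),0]);T=tool(h-[0,0,1],[h[1],-h[0],0]); print(delta([.42,-.30,.28],T))"
```

```text
time: 5.08
eef_pos: [0.4758, -0.0753, 0.2824]
eef_rot: [0.202, 0.842, 0.399, 0.302]
contact_force: [0.6, 0.7, -1.3]
gripper_width: 0.0417
gripper_force: 20.0
[-0.25 -0.83  2.19  0.08  1.04  0.42]
(array([ -55.8, -224.7,   -2.4]), array([ 40.4,  -3.4, -29.8]))
```

```bash
python3 -m inch '[[-10,-40,0,6,0,-5,0.8],[-15,-80,0,12,-1,-10,0.8],[-20,-120,0,18,-2,-15,0.8],[-25,-160,0,24,-2,-20,0.8],[-30,-200,0,31,-3,-25,0.8],[-30,-245,0,37,-3,-28,0.8],[-30,-260,0,40.4,-3.4,-29.8,0.8],[-30,-260,-40,40.4,-3.4,-29.8,0.8],[-30,-260,-80,40.4,-3.4,-29.8,0.8],[-30,-260,-120,40.4,-3.4,-29.8,0.8],[-30,-260,-120,40.4,-3.4,-29.8,0.8],[-30,-260,-120,40.4,-3.4,-29.8,0.8]]'; python3 - <<'E'
from h import *
print(bot.get_obs()['qpos'].round(2))
a=np.radians(5);h=np.array([np.cos(a),np.sin(a),0]);T=tool(h-[0,0,1],[h[1],-h[0],0]); print(delta([.45,-.33,.16],T))
grab('top','t3');p=cv2.imread('pics/top.png')
a=cv2.imread('pics/t3.png'); b=cv2.resize(a[150:330,330:570],(800,600)); cv2.imwrite('pics/c3.png',b)
E
```

```text
time: 6.08
eef_pos: [0.4461, -0.332, 0.1625]
eef_rot: [-0.017, 0.923, 0.044, 0.383]
contact_force: [0.8, -0.4, 0.7]
gripper_width: 0.0409
gripper_force: 20.0
[-1.02 -0.37  2.14  0.79  1.11  0.18]
(array([ 3.9,  2. , -2.5]), array([ 0.2,  0.1, -0.4]))
```

View pics/c3.png

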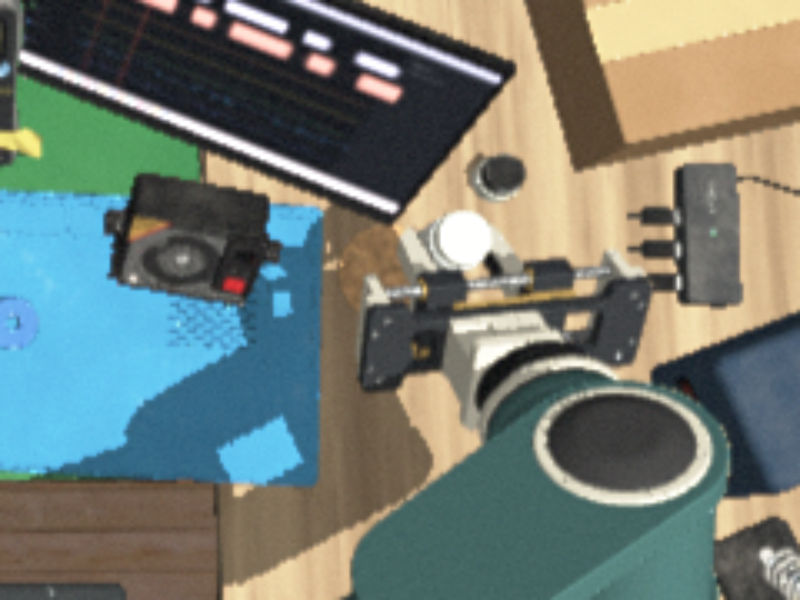

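The jar is held upright, cap (white disc) at crop (465,240); I measure its offset from the coaster.

```bash
python3 - <<'E'
from h import *
p=cv2.imread('pics/t3.png'); d=np.load('pics/t3.npz')['d']
V,U=np.mgrid[0:480,0:640]; W=world('top',d,U,V)
m=(p.min(-1)>200)&(abs(U-469.5)<13)&(abs(V-222)<13); m&=W[...,2]>.1
P=W[m]; z=np.median(P[:,2]); print(m.sum(),z, P[:,2].min(),P[:,2].max())
q=P[abs(P[:,2]-np.percentile(P[:,2],60))<.006]; print(len(q),q.mean(0),np.ptp(q,axis=0))
A=np.c_[q[:,:2]-q[:,:2].mean(0),np.ones(len(q))]; print(np.linalg.lstsq(A,q[:,2],rcond=None)[0])
print(bot.get_obs()['eef_pos'])
E
```

```text
246 0.2004913833004347 0.1624155620945542 1.2243512527577947
192 [ 0.4447477  -0.33332836  0.20086877] [0.0361903  0.04208026 0.01047346]
[0.01173216 0.0005358  0.20086877]
[ 0.44672488 -0.33281836  0.16542151]
```

```bash
python3 -m inch '[[6,-5,-30,0,0,0,0.8],[6,-5,-60,0,0,0,0.8],[6,-5,-80,0,0,0,0.8],[6,-5,-92,0,0,0,0.8],[6,-5,-100,0,0,0,0.8],[6,-5,-103,0,0,0,0.8],[6,-5,-103,0,0,0,0.8],[6,-5,-103,0,0,0,0.8]]'; for i in 1 2; do python3 -m inch '[[0,0,-1.5,0,0,0,0.8],[0,0,-1.5,0,0,0,0.8],[0,0,-1.5,0,0,0,0.8]]'; done
```

```text
time: 6.8
eef_pos: [0.4525, -0.339, 0.0629]
eef_rot: [-0.015, 0.922, 0.043, 0.385]
contact_force: [-1.1, -0.5, 0.2]
gripper_width: 0.0417
gripper_force: 20.0
time: 7.05
eef_pos: [0.4521, -0.3387, 0.0603]
eef_rot: [-0.015, 0.922, 0.043, 0.384]
contact_force: [-0.5, 0.2, -1.5]
gripper_width: 0.0417
gripper_force: 20.0
time: 7.3
eef_pos: [0.452, -0.3385, 0.0582]
eef_rot: [-0.015, 0.922, 0.043, 0.384]
contact_force: [-0.5, -0.2, -2.2]
gripper_width: 0.0416
gripper_force: 20.0
```

```bash
for i in 1 2 3; do python3 -m inch '[[0,0,-1.2,0,0,0,0.8],[0,0,-1.2,0,0,0,0.8],[0,0,-1.2,0,0,0,0.8]]'|egrep "pos|contact"; done
```

```text
eef_pos: [0.4519, -0.3384, 0.0569]
contact_force: [-0.9, -0.3, -0.7]
eef_pos: [0.4519, -0.3384, 0.0557]
contact_force: [-0.1, 0.3, -0.3]
eef_pos: [0.4522, -0.3386, 0.0551]
contact_force: [-1.6, 0.8, 4.6]
```

```bash
python3 -m inch '[[0,0,0,0,0,0,0],[0,0,0,0,0,0,-0.2],[0,0,0,0,0,0,-0.4],[0,0,0,0,0,0,-0.6],[0,0,0,0,0,0,-0.6],[0,0,0,0,0,0,-0.6],[-10,-1,10,0,0,0,-0.6],[-25,-2,25,0,0,0,-0.6],[-45,-4,45,0,0,0,-0.6],[-65,-6,65,0,0,0,-0.6],[-85,-8,85,0,0,0,-0.6],[-85,-8,115,0,0,0,-0.6],[-85,-8,115,0,0,0,-0.6],[-85,-8,115,0,0,0,-0.6]]'; python3 - <<'E'
from h import *
grab('top','t4');p=cv2.imread('pics/t4.png'); d=np.load('pics/t4.npz')['d']
V,U=np.mgrid[0:480,0:640]; W=world('top',d,U,V)
print(proj('top',[.452,-.338,.093]))
m=(abs(W[...,0]-.452)<.05)&(abs(W[...,1]+.338)<.05)&(W[...,2]>.085)&(W[...,2]<.102)&(p.min(-1)>180)
q=W[m];print(len(q),q.mean(0),np.ptp(q,axis=0)); A=np.c_[q[:,:2]-q[:,:2].mean(0),np.ones(len(q))]; print(np.linalg.lstsq(A,q[:,2],rcond=None)[0])
cv2.imwrite('pics/c4.png',cv2.resize(p[170:290,400:520],(480,480)))
print(bot.get_obs()['qpos'].round(2))
E
```

```text
time: 9.22
eef_pos: [0.367, -0.3472, 0.1713]
eef_rot: [-0.014, 0.922, 0.043, 0.384]
contact_force: [-0.3, -0.4, -1.2]
gripper_width: 0.0742
gripper_force: 0.0
[[456.33734639 226.11197421]]
163 [ 0.45097657 -0.34103246  0.09347499] [0.03633143 0.03497712 0.01333321]
[0.00657448 0.02331889 0.09347499]
[-1.21 -0.45  2.18  0.8   1.27  0.07]
```

View pics/c4.png

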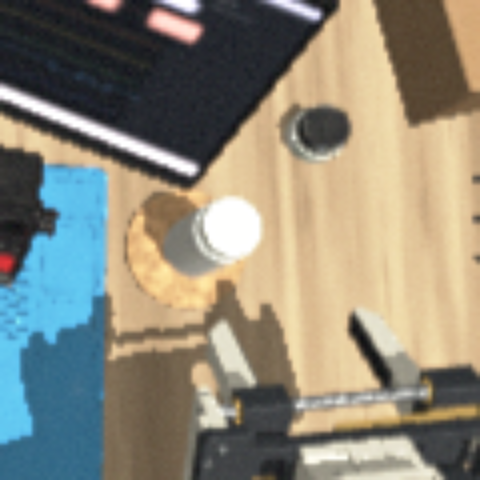

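Jar stands upright on the coaster, cap at crop (232,228), offset about 3 mm. Next, go over the knob.

```bash
python3 - <<'E'
from h import *
T=tool([0,0,-1],[np.cos(np.radians(14.2)),np.sin(np.radians(14.2)),0]); print(delta([.42,-.15,.33],T))
E
```

```text
(array([ 53. , 196.5, 160.3]), array([-41.5,  29.8,  93.2]))
```

```bash
python3 -m inch '[[0,20,40,0,0,0,-0.6],[0,40,80,-2.7,2,6,-0.6],[10,60,120,-5.5,4,12,-0.6],[20,80,155,-8,6,18,-0.6],[30,100,160,-11,8,24,-0.6],[40,120,160,-13.5,9.5,30,-0.6],[53,140,160,-16,11.5,36,-0.6],[53,160,160,-18.7,13.4,42,-0.6],[53,180,160,-21,15,48,-0.6],[53,196,160,-24,17.2,54,-0.6],[53,196,160,-26.7,19.2,60,-0.6],[53,196,160,-29,21,66,-0.6],[53,196,160,-32,23,72,-0.6],[53,196,160,-35,25,78,-0.6],[53,196,160,-37.5,27,84,-0.6],[53,196,160,-40,28.7,90,-0.6],[53,196,160,-41.5,29.8,93.2,-0.6],[53,196,160,-41.5,29.8,93.2,-0.6]]'; python3 - <<'E'
from h import *
T=tool([0,0,-1],[np.cos(np.radians(14.2)),np.sin(np.radians(14.2)),0]); print(delta([.39,.366,.29],T), bot.get_obs()['qpos'].round(2))
E
```

```text
time: 10.77
eef_pos: [0.4207, -0.1496, 0.3279]
eef_rot: [-0.001, 0.612, 0.791, -0.002]
contact_force: [0.5, 1.3, -0.2]
gripper_width: 0.0747
gripper_force: 0.0
(array([-30.7, 515.6, -37.9]), array([ 0.1, -0.2, -0.3])) [-0.4  -0.39  1.75 -0.    1.79 -0.65]
```

```bash
python3 -m inch '[[0,40,0,0,0,0,-0.6],[0,80,0,0,0,0,-0.6],[0,120,0,0,0,0,-0.6],[0,160,0,0,0,0,-0.6],[0,200,0,0,0,0,-0.6],[0,240,0,0,0,0,-0.6],[-10,280,0,0,0,0,-0.6],[-15,320,0,0,0,0,-0.6],[-20,360,0,0,0,0,-0.6],[-25,400,0,0,0,0,-0.6],[-31,440,0,0,0,0,-0.6],[-31,480,0,0,0,0,-0.6],[-31,516,0,0,0,0,-0.6],[-31,516,-38,0,0,0,-0.6],[-31,516,-38,0,0,0,-0.6],[-31,516,-38,0,0,0,-0.6],[-31,516,-38,0,0,0,-0.6],[-31,516,-38,0,0,0,-0.6]]'; python3 - <<'E'
from h import *
print(bot.get_obs()['qpos'].round(2))
grab('wrist','w5')
E
```

```text
time: 12.27
eef_pos: [0.3894, 0.365, 0.2935]
eef_rot: [0.0, 0.615, 0.789, 0.0]
contact_force: [0.0, -1.0, 0.2]
gripper_width: 0.0747
gripper_force: 0.0
[ 0.71 -0.2   1.65  0.    1.69  0.46]
```

View pics/w5.png

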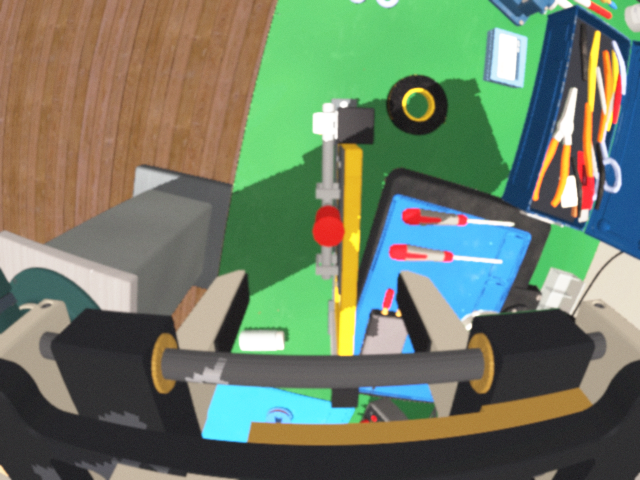

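The wrist view shows the knob at (328,224) and the gate nearly vertical in the image, so the yaw matches. I compute the knob's exact position.

```bash
cat >> h.py <<'E'
def wworld(tag,u,v,z):
    c=bot.calibration('wrist'); n=np.load(f'pics/{tag}.npz'); f=240/np.tan(np.radians(c['vfov'])/2)
    T=np.array(c['T_tool_cam']); x,y=u-c['cx'],v-c['cy']; r=np.hypot(x,y); t=r/f
    ray=np.array([np.sin(t)*x/r,np.sin(t)*y/r,np.cos(t)]); R=ro(n['rot']).as_matrix()
    C=n['pos']+R@T[:3,3]; w=R@T[:3,:3]@ray; return C+w*(z-C[2])/w[2]
E
python3 - <<'E'
from h import *
p=cv2.imread('pics/w5.png'); h=cv2.cvtColor(p,cv2.COLOR_BGR2HSV)
V,U=np.mgrid[0:480,0:640]
m=((h[...,0]<8)|(h[...,0]>172))&(h[...,1]>150)&(abs(U-328)<25)&(abs(V-222)<30)
print(U[m].min(),U[m].max(),V[m].min(),V[m].max(),p[235,328],p[215,328])
d=np.load('pics/w5.npz')['d']; print(d[205:246:5,328])
for v in(210,216,222,228): print(v,wworld('w5',328.,v,.198))
for q in[(351,160),(344,345)]: print(wworld('w5',*q,.15))
E
```

```text
313 343 206 245 [ 32  38 234] [ 31  34 200]
[0.2927546  0.28124386 0.26712617 0.25751138 0.25913593 0.26105204
 0.2602674  0.26247436 0.26418307]
210 [0.38896371 0.3844211  0.198     ]
216 [0.39001714 0.38029838 0.198     ]
222 [0.39108072 0.37613867 0.198     ]
228 [0.39215516 0.37193925 0.198     ]
[0.40035933 0.41677559 0.15      ]
[0.44065653 0.2478779  0.15      ]
```

```bash
python3 -m inch '[[3,5,-30,0,0,0,-0.6],[3,5,-60,0,0,0,-0.6],[3,5,-90,0,0,0,-0.6],[3,5,-107,0,0,0,-0.6],[3,5,-115,0,0,0,-0.6],[3,5,-115,0,0,0,-0.6],[3,5,-115,0,0,0,-0.6],[3,5,-115,0,0,0,-0.2],[3,5,-115,0,0,0,0.2],[3,5,-115,0,0,0,0.4],[3,5,-115,0,0,0,0.5],[3,5,-115,0,0,0,0.8],[3,5,-115,0,0,0,0.8],[3,5,-115,0,0,0,0.8],[3,5,-115,0,0,0,0.8],[3,5,-115,0,0,0,0.8]]' 10
```

```text
time: 13.65
eef_pos: [0.392, 0.3706, 0.1766]
eef_rot: [0.0, 0.614, 0.789, -0.001]
contact_force: [1.7, 0.1, -0.6]
gripper_width: 0.0213
gripper_force: 10.0
```

```bash
python3 -m inch '[[0,0,0,0,0,0,0.9],[0,0,3,0,0,0,0.9],[0,0,6,0,0,0,0.9],[0,0,9,0,0,0,0.9],[0,0,10,0,0,0,0.9],[0,0,10,0,0,0,0.9],[0,0,10,0,0,0,0.9]]' 25
```

```text
time: 14.23
eef_pos: [0.392, 0.3706, 0.1867]
eef_rot: [0.0, 0.614, 0.789, -0.001]
contact_force: [1.2, 0.1, -1.5]
gripper_width: 0.0209
gripper_force: 25.0
```

```bash
python3 -m inch '[[1,-4,0,0,0,0,0.9],[2,-8,0,0,0,0,0.9],[3,-12,0,0,0,0,0.9],[4,-15.5,0,0,0,0,0.9],[5,-19.5,0,0,0,0,0.9],[6,-23,0,0,0,0,0.9],[6,-23,0,0,0,0,0.9]]'
```

```text
time: 14.82
eef_pos: [0.3981, 0.3468, 0.1866]
eef_rot: [0.0, 0.614, 0.789, -0.001]
contact_force: [0.7, -0.4, -1.3]
gripper_width: 0.0205
gripper_force: 25.0
```

```bash
python3 -m inch '[[1,-4,0,0,0,0,0.9],[2,-8,0,0,0,0,0.9],[3,-12,0,0,0,0,0.9],[4,-15.5,0,0,0,0,0.9],[5,-19.5,0,0,0,0,0.9],[5.8,-23,0,0,0,0,0.9],[5.8,-23,0,0,0,0,0.9],[5.8,-23,0,0,0,0,0.9],[5.8,-23,0,0,0,0,0.9]]'; python3 - <<'E'
from h import *
o=bot.get_obs(); p=o['eef_pos']
g=np.radians(14.0); x=np.array([np.cos(g),np.sin(g)]); y=np.array([-x[1],x[0]])
# hinge: knob is 172-drawn along y, -20 in x from hinge
H=p[:2]+.020*x-(.172-.048)*y; print(p,H)
for a in(5,10,15,20):
    r=Ro.from_euler('z',a,degrees=True).as_matrix()[:2,:2]; print(a,((H+r@(p[:2]-H)-p[:2])*1e3).round(1))
E
```

```text
time: 15.57
eef_pos: [0.4037, 0.3244, 0.1866]
eef_rot: [-0.0, 0.614, 0.789, -0.001]
contact_force: [-1.4, 1.9, -1.1]
gripper_width: 0.0211
gripper_force: 25.0
[0.40372049 0.32442426 0.18659549] [0.45312472 0.20894603]
5 [-9.9 -4.7]
10 [-19.3 -10.3]
15 [-28.2 -16.7]
20 [-36.5 -23.9]
```

```bash
python3 -m inch '[[-4,-1.9,0,0,0,2,0.9],[-8,-3.7,0,0,0,4,0.9],[-11.8,-5.8,0,0,0,6,0.9],[-15.6,-8,0,0,0,8,0.9],[-19.3,-10.3,0,0,0,10,0.9],[-19.3,-10.3,0,0,0,10,0.9],[-19.3,-10.3,0,0,0,10,0.9]]'
```

```text
time: 16.15
eef_pos: [0.3846, 0.3144, 0.1868]
eef_rot: [0.0, 0.543, 0.839, -0.0]
contact_force: [0.2, 4.2, -1.2]
gripper_width: 0.0207
gripper_force: 25.0
```

```bash
python3 -m inch '[[-3.6,-2,0,0,0,2,0.9],[-7,-4.2,0,0,0,4,0.9],[-10.5,-6.6,0,0,0,6,0.9],[-14,-9.2,0,0,0,8,0.9],[-17.4,-11.8,0,0,0,10,0.9],[-17.4,-11.8,0,0,0,10,0.9],[-17.4,-11.8,0,0,0,10,0.9],[-17.4,-11.8,0,0,0,10,0.9]]'; python3 - <<'E'
from h import *
grab('top','t6');grab('wrist','w6');p=cv2.imread('pics/t6.png')
cv2.imwrite('pics/c6.png',np.hstack([cv2.resize(p[190:310,130:290],(480,360)),cv2.resize(cv2.imread('pics/w6.png'),(320,240)).repeat(1,0) if 0 else np.pad(cv2.resize(cv2.imread('pics/w6.png'),(320,240)),((0,120),(0,0),(0,0)))]))
E
```

```text
time: 16.82
eef_pos: [0.3674, 0.3025, 0.1867]
eef_rot: [0.0, 0.469, 0.883, -0.001]
contact_force: [2.8, 0.7, -1.6]
gripper_width: 0.0205
gripper_force: 25.0
```

View pics/c6.png

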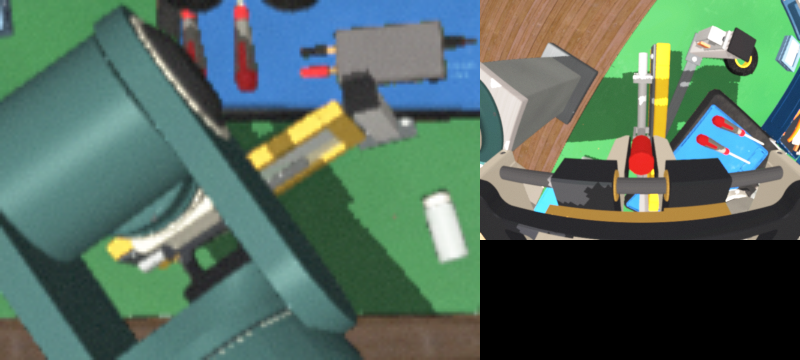

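The gate stands about 20° open with the knob gripped (wrist inset (640,155)). The 3 N load matches the spring. I settle briefly and hand in.

```bash
python3 -m inch '[[0,0,0,0,0,0,0.9],[0,0,0,0,0,0,0.9],[0,0,0,0,0,0,0.9],[0,0,0,0,0,0,0.9],[0,0,0,0,0,0,0.9],[0,0,0,0,0,0,0.9]]' && python3 -c "
from workcell import bot
print(bot.close_job())"
```

```text
time: 17.42
eef_pos: [0.3671, 0.3024, 0.1866]
eef_rot: [0.0, 0.468, 0.884, -0.001]
contact_force: [2.8, 0.9, -2.0]
gripper_width: 0.0208
gripper_force: 25.0
the job is handed in; nothing more can be done
None
```

The job is handed in at 17.4 s, no verdict returned: the jar stands upright on the coaster about 3 mm off centre, the bolt is drawn about 47 mm, and the gripper holds the gate still by the knob at about 20°.

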